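# File a zellige tile in its drawer

## Task

Pull the drawer with the blue front all the way out, until it is hard against its stop, and leave it there with the loose blue tile from the bench laid flat inside it, glazed face with the white star up. How far the drawer comes out is not known: feel for the end of its travel. Keep the green drawer shut and leave the tub, the bottle and the stack of tiles where they stand.

Things in the scene. Friction and masses are not known exactly. Their poses are not given: they have to be found in the camera images.
- blue_chest: fixed wooden chest, 220 deep (x) x 160 wide (y) x 80 mm high, blue and cream tiles inlaid in its top and one drawer with a blue tiled front. Origin at the centre of its underside on the bench; x points from its front to its back, so the drawer pulls out along its -x; z up. Its front opening lies at x = -110 mm, its top board is 8 mm thick
- blue_handle (a point): middle of the blue drawer's handle, a round steel bar of 10 mm diameter and 80 mm length along y, 40 mm in front of the drawer's front face (35 mm clear gap) and 52 mm above the bench, held by a post at each end; axes as the chest; moves with the drawer
- blue_floor (a point): point on the blue drawer's inner floor, 20 mm above the bench, at the inside of its front board, mid-width, 52 mm behind the handle; x points to the drawer's back, z up; moves with the drawer. Inside 126 mm wide; side walls rise 32 mm and the 12 mm thick front board 55 mm above the floor. From 145 mm behind the front board fixed rows of blue stock fill the back
- blue_stop (a joint): rubber buffer of the blue drawer's stop, hidden in the chest: 0 while the drawer is short of it, growing as the drawer presses it in (weak spring, 1 N) to 0.008 m, where it is solid. The stop is set differently each time: the drawer comes out 90 to 135 mm in all. The drawer slides with about 5 N of drag and stays where it is left
- tile: loose glazed blue square tile with a white star on top, 44 x 44 x 14 mm, 70 g, flat on the bench; origin at the centre of its underside, z up, sides along x and y
- green_chest: fixed chest of the same build and frame as the blue one, but green and cream tiles in its top and a green tiled drawer front; its drawer stays shut
- green_handle (a point): middle of the green drawer's handle bar, same as the blue one
- tub: cream plastic tub with an orange lid, 76 mm diameter, 75 mm high; origin at the centre of its underside
- bottle: blue water bottle, 64 mm diameter, 190 mm high; origin at the centre of its underside
- stack: stack of three tiles, cream and red, 90 x 90 x 39 mm; origin at the centre of its underside
Not all that is in view belongs to the job. Several things look just like the tile: the one meant starts farthest from the robot's base.

How it is judged:
By the outcome, as a careful person would: the job done as asked, in the order asked, and still so for the second after the job is handed in, with the robot touching nothing.
It also fails if it takes over 70 s, if anything falls off the work surface, if the arm or the gripper's body presses on something with over 40 N, if the wrist force passes 120 N, or if a joint passes its speed limit or range.

## Robot

A 7-joint arm with a two-finger parallel gripper is mounted at the origin on the work surface. World frame = base frame: x ahead of the robot, y to its left, z up, the work surface at z = 0. Lengths are in m, angles in rad, forces in N, time in s.
With the tool pointing down it reaches from about 0.4 to 0.875 m from the base axis. Payload 19.3 kg.
Tool frame: the origin (TCP) lies at the very end of the fingers, on their centre line; the grasp point (between the pads) lies 19 mm behind it; z points along the fingers, y is the line along which they close (so a half turn about z gives the same grasp; the last joint's range is limited). The gripper opens to 85 mm and grips with 20 to 120 N. Pads are 22 mm wide; open, the fingers measure 114 mm over their backs; the gripper's body (76 mm by 85 mm) begins 54 mm behind the grasp point. The pads swing forward as they close: fully open they stand 13 mm farther back than shut.
Start: joints at [-1.262, 0.521, -0.036, 1.599, 0.021, 1.021, -0.113], TCP at [0.231, 0.581, 0.231] pointing down, gripper open.
Joint ranges: [-2.91, 2.91], [-0.3, 2.13], [-1.5, 1.42], [0.17, 2.43], [-1.26, 4.41], [0.16, 1.93], [-2.52, 2.52]. Speed limits (rad/s): [1.89, 1.89, 2.39, 2.39, 3.01, 3.01, 3.01].

## Interface

Orientations are given as [roll, pitch, yaw] about the fixed x, y, z axes, in that order (R = Rz(yaw) Ry(pitch) Rx(roll)).
In Python, from workcell import observe, grab_frame, job_done gives the robot as it stands.
- The arm moves only by the tool move_arm, never from a script. Its argument "plan" is a list that holds one entry, the list of rows, each a list of 7 numbers: the shift along the tool's x, y, z each as a share of 0.02 m, from -1 to 1, then the turn, a rotation vector about the tool's x, y, z each as a share of 6 degrees, from -1 to 1, then the opening, from -1 (shut) to 1 (fully open). A call has exactly 10 rows; each row shifts and turns the commanded pose from where the row before left it, along the tool's axes as they then stand; what a row does not reach is not made up. A row lasts 1/10 s, in which the tool goes at most 50 mm and 8.59 degrees, less where a joint would pass 70% of its speed; a pose out of reach is approached as far as the arm can. A call with a number of a shift or a turn outside -1 to 1 is refused whole. A call with a gripper value outside its range is refused whole. The fingers move at their own pace and stop on an object; "grip_force" is the grip in N (left out, the last holds). Time passes only in rows, so rows that do not move let the fingers close, or fill a call up. It gives the time, the measured TCP pose, the force, the opening and the grip force at its end, in the units of the state.
- observe(): the state, without advancing time (a new reading comes with each control period).
- grab_frame(name): name is "scene" or "top" or "wrist"; returns a dict with "color" (420x560x3 uint8, red, green, blue), "intrinsics" (3x3 intrinsics, pixels), "position" and "orientation" of the camera in the world; the wrist camera has in their place "tool_from_camera" (4x4, takes a point from camera to tool coordinates, whose origin is the TCP and whose axes are the flange's). Camera axes: x right, y down, z forward; pixel columns grow to the right and rows downward; lengths in m; the calibration is good to about 2 mm. A picture is of the moment at which its call begins: read the wrist's pose just before it. There is no depth.
- job_done(): hands the job in; it is judged then, once.
The state is a dict: "clock": time; "qpos": joint angles; "qd": joint speeds; "joint_efforts": joint torques, N m; "position": TCP position; "tool_rot": TCP orientation; "force": force on the tool from outside, world axes, zero at the start; "moment": the same for the moment, N m; "grip_width": finger opening in m; "finger_force": force on a finger pad.
Only numpy, scipy, OpenCV 4.12 (cv2) and the standard library are available. Lean on these libraries where they do the work, as an engineer would, in place of code of your own. Each camera call takes 0.05 s, during which the arm holds its last target. There are 200 camera calls.

## Working session

There is one attempt and no reset: what is moved stays moved. The work goes in short steps, Python scripts to look and compute and a tool call to move; the robot and the scene stay as the last step left them, time stands still between calls to the robot, and variables do not carry over. Pictures are saved under pics/ and viewed, at most 10 in all, crops included, and the job is handed in when it is done.

Besides the shell and the picture viewer there is one more tool, called after "Request:" as name(argument=value, ...) on one line, values as JSON. move_arm: Moves the arm, as the interface text tells. Shift numbers are shares of 0.02 m and turn numbers shares of 6 degrees, none past 1 either way. Its arguments: {"type":"object","properties":{"plan":{"type":"array"},"grip_force":{"type":"number"}},"required":["plan"]}

```bash
mkdir -p pics; ls
python3 - <<'E'
from workcell import observe, grab_frame
import cv2,numpy as np,json
s=observe()
print({k:np.round(v,3).tolist() for k,v in s.items()})
for n in("scene","top"):
    f=grab_frame(n); cv2.imwrite(f"pics/{n}0.png",f["color"][:,:,::-1])
    np.savez(f"{n}0.npz",**{k:np.array(v) for k,v in f.items() })
    print(n,{k:np.round(v,4).tolist() for k,v in f.items() if k!="color"})
E
```

```text
pics
{'clock': 0.0, 'qpos': [-1.262, 0.522, -0.036, 1.6, 0.021, 1.021, -0.113], 'qd': [0.001, 0.0, 0.001, 0.0, -0.0, 0.001, 0.0], 'joint_efforts': [-0.001, -92.712, 1.98, -36.99, 0.018, 0.008, 0.0], 'position': [0.231, 0.58, 0.231], 'tool_rot': [-3.141, 0.0, 2.763], 'force': [0.082, 0.727, 0.581], 'moment': [0.011, -0.022, -0.038], 'finger_force': 0.0, 'grip_width': 0.085}
scene {'intrinsics': [[415.4822, 0.0, 273.6928], [0.0, 415.4822, 212.8], [0.0, 0.0, 1.0]], 'position': [1.2505, 0.0894, 0.7057], 'orientation': [-2.2995, -0.0096, 1.6935]}
top {'intrinsics': [[478.6148, 0.0, 285.7007], [0.0, 478.6148, 209.8585], [0.0, 0.0, 1.0]], 'position': [0.4476, 0.0158, 1.1253], 'orientation': [-3.0376, -0.0187, -1.5541]}
```

View pics/top0.png

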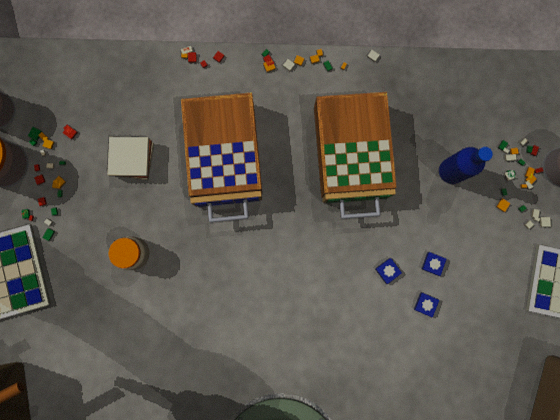

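View pics/scene0.png

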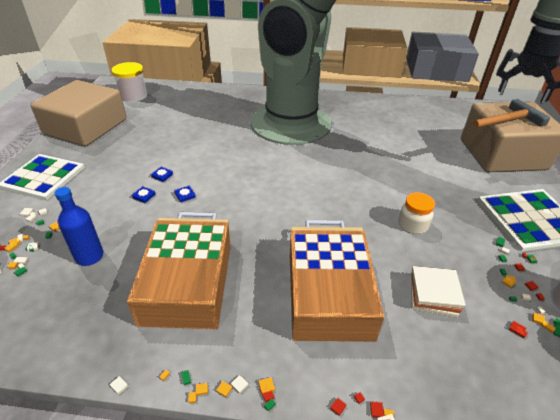

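The top picture shows three candidate tiles at (389,271), (434,264) and (427,305). The blue chest's top is around (220,148) with its handle at about (228,215); the green chest is around (356,145). The tub is at (125,253), the stack at (130,157) and the bottle at (462,165).

```bash
cat > h.py <<'E'
import numpy as np,cv2
from scipy.spatial.transform import Rotation as R
def pose(f,s=None):
    "camera rotation and position in world"
    if "tool_from_camera" in f:
        T=np.eye(4);T[:3,:3]=R.from_euler("xyz",s["tool_rot"]).as_matrix();T[:3,3]=s["position"]
        C=T@f["tool_from_camera"];return C[:3,:3],C[:3,3]
    return R.from_euler("xyz",f["orientation"]).as_matrix(),np.array(f["position"])
def ray(f,uv,z,s=None):
    Rc,p=pose(f,s);uv=np.atleast_2d(uv).astype(float)
    d=np.c_[uv,np.ones(len(uv))]@np.linalg.inv(f["intrinsics"]).T@Rc.T
    return p+d*((z-p[2])/d[:,2])[:,None]
def proj(f,P,s=None):
    Rc,p=pose(f,s);q=(np.atleast_2d(P)-p)@Rc@np.array(f["intrinsics"]).T
    return q[:,:2]/q[:,2:]
def blue(c):
    c=c.astype(int);return ((c[...,2]>70)&(c[...,2]>1.8*c[...,0])&(c[...,2]>1.8*c[...,1])).astype(np.uint8)
E
python3 - <<'E'
from h import *
f=dict(np.load("top0.npz"))
m=cv2.morphologyEx(blue(f["color"]),cv2.MORPH_CLOSE,np.ones((9,9)))
for c in cv2.findContours(m,0,1)[0]:
    if cv2.contourArea(c)<150: continue
    r=cv2.minAreaRect(c); p=ray(f,r[0],.014)[0]
    b=ray(f,cv2.boxPoints(r),.014); e=b[1]-b[0]
    print(np.round(r[0]),cv2.contourArea(c),np.round(p,4),"r",round(np.hypot(p[0],p[1]),4),"sides",np.round(np.linalg.norm(np.diff(b,axis=0),axis=1),3),"ang",round(np.degrees(np.arctan2(e[1],e[0]))%90,1))
g=f["color"]
cv2.imwrite("pics/crop.png",cv2.hconcat([cv2.resize(g[225:325,360:460],None,fx=4,fy=4,interpolation=2)[:,:,::-1],cv2.resize(g[85:230,170:280],(400,400),interpolation=2)[:,:,::-1]]))
E
```

```text
[427. 305.] 320.5 [ 0.351 -0.331  0.014] r 0.4824 sides [0.043 0.043 0.043] ang 67.4
[ 24. 291.] 343.0 [0.3677 0.5887 0.014 ] r 0.6941 sides [0.041 0.088 0.041] ang 64.6
[388. 270.] 326.5 [ 0.4273 -0.2429  0.014 ] r 0.4916 sides [0.043 0.044 0.043] ang 37.1
[434. 264.] 313.0 [ 0.4449 -0.3498  0.014 ] r 0.5659 sides [0.043 0.043 0.043] ang 69.2
[551. 259.] 184.5 [ 0.4605 -0.6248  0.014 ] r 0.7762 sides [0.03  0.041 0.03 ] ang 76.4
[ 14. 248.] 311.5 [0.4644 0.6171 0.014 ] r 0.7723 sides [0.039 0.084 0.039] ang 64.9
[473. 156.] 561.0 [ 0.7009 -0.446   0.014 ] r 0.8308 sides [0.09  0.056 0.09 ] ang 35.2
```

View pics/crop.png

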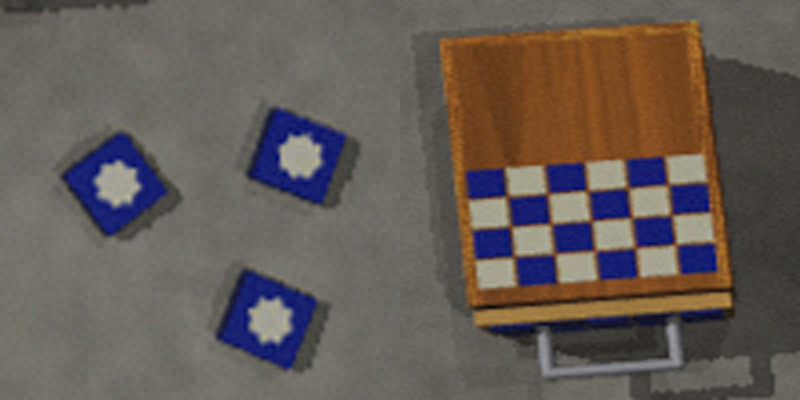

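Three lookalike tiles: (389,271) at r=0.492 m, (427,305) at r=0.482 m and (434,264) at r=0.566 m. The one meant is (434,264), clearly the farthest from the base. The crop confirms it: a 44 mm square with its star up. Next I measure the chest and handle.

Run:
```python
from h import *
from scipy.optimize import least_squares
f=dict(np.load("top0.npz"))
k=np.array([110/400,145/400]);o=np.array([170,85])
tl,tr,fr,fl=[ray(f,np.array(p)*k+o,.08)[0] for p in((42,38),(297,22),(333,290),(71,305))]
print("top corners",np.round([tl,tr,fr,fl],4).tolist(),[round(float(np.linalg.norm(a-b)),4) for a,b in((tl,tr),(tr,fr),(fr,fl),(fl,tl))])
M=np.array([[110,80],[110,-80],[-110,-80],[-110,80]])/1e3; W=np.array([tl,tr,fr,fl])[:,:2]
rot=lambda a:np.array([[np.cos(a),-np.sin(a)],[np.sin(a),np.cos(a)]])
s=least_squares(lambda v:(M@rot(v[2]).T+v[:2]-W).ravel(),[.7,.1,0]);v=s.x
print("chest",np.round(v[:2],4),"yaw",round(np.degrees(v[2]),2),"res",np.round(s.fun,4))
h=ray(f,np.array([(145,372),(283,362)])*k+o,.052)
print("handle",np.round(h,4).tolist(),"len",np.linalg.norm(h[0]-h[1]),"mid",np.round(h.mean(0),4), "yaw",np.degrees(np.arctan2(*(h[1]-h[0])[[0,1]]))," in chest",np.round(rot(v[2]).T@(h.mean(0)[:2]-v[:2]),4))
```

```text
top corners [[0.8029, 0.2357, 0.08], [0.82, 0.0791, 0.08], [0.5997, 0.052, 0.08], [0.5846, 0.2097, 0.08]] [0.1576, 0.222, 0.1584, 0.2199]
chest [0.7018 0.1441] yaw 6.54 res [-0.001   0.0004  0.0002 -0.0019  0.0019  0.0001 -0.0012  0.0014]
handle [[0.5342, 0.1673, 0.052], [0.5439, 0.0825, 0.052]] len 0.08537210482087129 mid [0.5391 0.1249 0.052 ] yaw 173.45472630395565  in chest [-0.1639 -0.0005]
```

Request:
move_arm(plan=[[[-1, 0, 0, 0, 0, 1, -0.3], [-1, 0, 0, 0, 0, 1, -0.3], [-1, 0, 0, 0, 0, 1, -0.3], [-1, 0, 0, 0, 0, 1, -0.3], [-1, 0, 0, 0, 0, 1, -0.3], [-1, 0, 0, 0, 0, 1, -0.3], [-1, 0, 0, 0, 0, 1, -0.3], [-1, 0, 0, 0, 0, 1, -0.3], [-1, 0, 0, 0, 0, 1, -0.3], [-1, 0, 0, 0, 0, 1, -0.3]]], grip_force=40)

```text
clock: 1.1
position: [0.3576, 0.4362, 0.231]
tool_rot: [-3.141, 0.0, 1.711]
force: [0.7, 0.8, -1.1]
grip_width: 0.0297
finger_force: 0.0
```

```bash
cat >> h.py <<'E'
def go(xyz,yaw):
    "shares (shift in tool axes, turn) left to a tool-down pose, summed over rows"
    from workcell import observe
    s=observe();R0=R.from_euler("xyz",s["tool_rot"]);R1=R.from_euler("xyz",[np.pi,0,np.radians(yaw)])
    d=R0.inv().apply(np.array(xyz)-s["position"])/.02
    print("t",round(s["clock"],2),"pos",np.round(s["position"],4),"rpy",np.round(np.degrees(s["tool_rot"]),2),"F",np.round(s["force"],1),"w",round(s["grip_width"],4))
    print("shift shares",np.round(d,2),"turn shares",np.round((R0.inv()*R1).as_rotvec(degrees=True)/6,2),"shift in final axes",np.round(R1.inv().apply(np.array(xyz)-s["position"])/.02,2))
E
python3 -c "
from h import *
go([.5391,.1249,.15],96.5)"
```

```text
t 1.1 pos [0.3576 0.4362 0.231 ] rpy [-1.7998e+02  2.0000e-02  9.8030e+01] F [ 0.7  0.8 -1.1] w 0.0297
shift shares [-16.68   6.81   4.06] turn shares [-0.    0.    0.26] shift in final axes [-16.49   7.26   4.05]
```

Request:
move_arm(plan=[[[-0.9, 0.4, 0, 0, 0, 0.26, -0.3], [-0.9, 0.4, 0, 0, 0, 0, -0.3], [-0.9, 0.4, 0, 0, 0, 0, -0.3], [-0.9, 0.4, 0, 0, 0, 0, -0.3], [-0.9, 0.4, 0, 0, 0, 0, -0.3], [-0.9, 0.4, 0, 0, 0, 0, -0.3], [-0.9, 0.4, 0, 0, 0, 0, -0.3], [-0.9, 0.4, 0, 0, 0, 0, -0.3], [-0.9, 0.4, 0, 0, 0, 0, -0.3], [-0.9, 0.4, 0, 0, 0, 0, -0.3]]])

```text
clock: 2.1
position: [0.4589, 0.267, 0.2312]
tool_rot: [-3.142, 0.0, 1.691]
force: [-0.9, -0.5, 0.2]
grip_width: 0.0301
finger_force: 0.0
```

Request:
move_arm(plan=[[[-0.9, 0.4, 0.4, 0, 0, 0, -0.3], [-0.9, 0.4, 0.4, 0, 0, 0, -0.3], [-0.9, 0.4, 0.4, 0, 0, 0, -0.3], [-0.9, 0.4, 0.4, 0, 0, 0, -0.3], [-0.9, 0.4, 0.4, 0, 0, 0, -0.3], [-0.9, 0.4, 0.4, 0, 0, 0, -0.3], [-0.9, 0.4, 0.4, 0, 0, 0, -0.3], [-0.9, 0.4, 0.4, 0, 0, 0, -0.3], [0, 0, 0.4, 0, 0, 0, -0.3], [0, 0, 0.4, 0, 0, 0, -0.3]]])

```text
clock: 3.1
position: [0.5387, 0.1322, 0.1507]
tool_rot: [-3.141, -0.0, 1.689]
force: [-0.1, 0.5, -0.7]
grip_width: 0.0303
finger_force: 0.0
```

Run:
```python
from h import *
from workcell import *
go([.5391,.1249,.033],96.5)
s=observe();f=grab_frame("wrist")
im=f["color"][:,:,::-1].copy()
# predicted handle ends, and front edge
a=np.radians(6.54);ex=np.array([np.cos(a),np.sin(a),0]);ey=np.array([-ex[1],ex[0],0]);h=np.array([.5391,.1249,.052])
for p in proj(f,[h,h+.04*ey,h-.04*ey],s): 
    print(np.round(p)); cv2.drawMarker(im,tuple(int(i) for i in p),(0,255,255),0,12,1)
cv2.imwrite("pics/w1.png",im)
```

```text
t 3.1 pos [0.5387 0.1322 0.1507] rpy [-179.98   -0.     96.77] F [-0.1  0.5 -0.7] w 0.0303
shift shares [-0.36 -0.02  5.88] turn shares [-0.   -0.    0.05] shift in final axes [-0.36 -0.02  5.88]
[278. 221.]
[278. 166.]
[278. 271.]
```

View pics/w1.png

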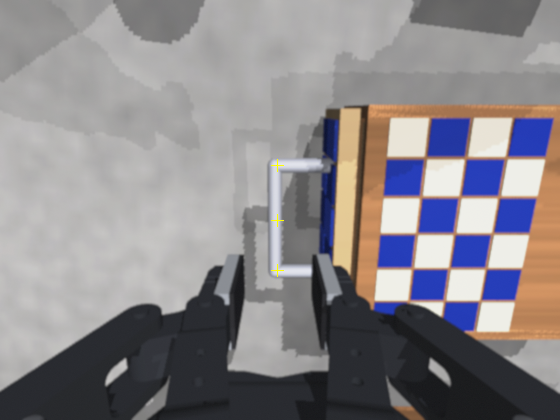

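The predicted handle ends (278,166), (278,221) and (278,271) lie right on the bar, and the fingers straddle it, so I can descend.

Request:
move_arm(plan=[[[-0.36, 0, 0.5, 0, 0, 0.05, -0.3], [0, 0, 0.8, 0, 0, 0, -0.3], [0, 0, 0.8, 0, 0, 0, -0.3], [0, 0, 0.8, 0, 0, 0, -0.3], [0, 0, 0.8, 0, 0, 0, -0.3], [0, 0, 0.8, 0, 0, 0, -0.3], [0, 0, 0.8, 0, 0, 0, -0.3], [0, 0, 0.6, 0, 0, 0, -0.3], [0, 0, 0, 0, 0, 0, -0.3], [0, 0, 0, 0, 0, 0, -1]]])

```text
clock: 4.15
position: [0.5395, 0.1253, 0.0331]
tool_rot: [-3.141, 0.0, 1.683]
force: [0.1, 0.3, 0.2]
grip_width: 0.0163
finger_force: 0.0
```

Request:
move_arm(plan=[[[0, 0, 0, 0, 0, 0, -1], [0, 0, 0, 0, 0, 0, -1], [0, 0, 0, 0, 0, 0, -1], [0, 0, 0, 0, 0, 0, -1], [0, -0.2, 0, 0, 0, 0, -1], [0, -0.2, 0, 0, 0, 0, -1], [0, -0.2, 0, 0, 0, 0, -1], [0, -0.2, 0, 0, 0, 0, -1], [0, -0.2, 0, 0, 0, 0, -1], [0, -0.2, 0, 0, 0, 0, -1]]])

```text
clock: 5.15
position: [0.5155, 0.1226, 0.0334]
tool_rot: [3.141, 0.0, 1.683]
force: [4.7, -1.1, -6.8]
grip_width: 0.0085
finger_force: 39.0
```

Request:
move_arm(plan=[[[0, -0.4, 0, 0, 0, 0, -1], [0, -0.4, 0, 0, 0, 0, -1], [0, -0.4, 0, 0, 0, 0, -1], [0, -0.4, 0, 0, 0, 0, -1], [0, -0.4, 0, 0, 0, 0, -1], [0, -0.4, 0, 0, 0, 0, -1], [0, -0.4, 0, 0, 0, 0, -1], [0, -0.2, 0, 0, 0, 0, -1], [0, -0.1, 0, 0, 0, 0, -1], [0, -0.1, 0, 0, 0, 0, -1]]])

```text
clock: 6.15
position: [0.452, 0.115, 0.0334]
tool_rot: [3.141, 0.0, 1.683]
force: [5.1, -3.4, -7.2]
grip_width: 0.0089
finger_force: 39.0
```

Request:
move_arm(plan=[[[0, -0.1, 0, 0, 0, 0, -1], [0, -0.1, 0, 0, 0, 0, -1], [0, -0.1, 0, 0, 0, 0, -1], [0, -0.1, 0, 0, 0, 0, -1], [0, -0.1, 0, 0, 0, 0, -1], [0, -0.1, 0, 0, 0, 0, -1], [0, -0.1, 0, 0, 0, 0, -1], [0, -0.1, 0, 0, 0, 0, -1], [0, -0.1, 0, 0, 0, 0, -1], [0, -0.1, 0, 0, 0, 0, -1]]])

```text
clock: 7.15
position: [0.4379, 0.1135, 0.0339]
tool_rot: [3.13, 0.0, 1.682]
force: [42.1, -3.2, -40.6]
grip_width: 0.0086
finger_force: 38.2
```

Request:
move_arm(plan=[[[0, 0, 0, 0, 0, 0, -1], [0, 0.05, 0, 0, 0, 0, -1], [0, 0.05, 0, 0, 0, 0, -1], [0, 0.05, 0, 0, 0, 0, -1], [0, 0.05, 0, 0, 0, 0, -1], [0, 0, 0, 0, 0, 0, -1], [0, 0, 0, 0, 0, 0, -1], [0, 0, 0, 0, 0, 0, -1], [0, 0, 0, 0, 0, 0, -1], [0, 0, 0, 0, 0, 0, -1]]])

```text
clock: 8.15
position: [0.4389, 0.1136, 0.0336]
tool_rot: [3.136, 0.0, 1.682]
force: [19.2, -4.5, -19.6]
grip_width: 0.0078
finger_force: 40.0
```

Run:
```python
from h import *
from workcell import *
go([.4379,.1135,.034],96.5)
s=observe();f=grab_frame("wrist");g=grab_frame("top")
cv2.imwrite("pics/w2.png",cv2.hconcat([f["color"][::,::,::-1][::2,::2],cv2.resize(g["color"][80:290,140:420,::-1],(280,210))]))
```

```text
t 8.15 pos [0.4389 0.1136 0.0336] rpy [1.7969e+02 2.0000e-02 9.6380e+01] F [ 19.2  -4.5 -19.6] w 0.0078
shift shares [ 0.   -0.05 -0.02] turn shares [ 0.05  0.   -0.02] shift in final axes [ 0.   -0.05 -0.02]
```

View pics/w2.png

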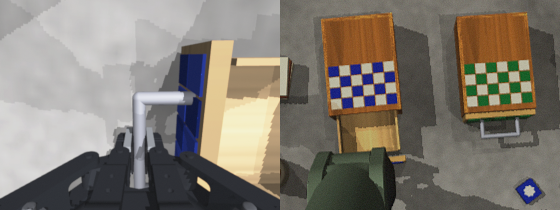

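The drawer is out about 101 mm (within 90–135), and the force jumped from 5 N to 42 N, so it is on the solid stop. I relax and release.

Request:
move_arm(plan=[[[0, 0.05, 0, 0, 0, 0, -1], [0, 0.05, 0, 0, 0, 0, -1], [0, 0, 0, 0, 0, 0, -1], [0, 0, 0, 0, 0, 0, -0.5], [0, 0, 0, 0, 0, 0, -0.35], [0, 0, 0, 0, 0, 0, -0.35], [0, 0, 0, 0, 0, 0, -0.35], [0, 0, 0, 0, 0, 0, -0.35], [0, 0, 0, 0, 0, 0, -0.35], [0, 0, 0, 0, 0, 0, -0.35]]])

```text
clock: 9.25
position: [0.4382, 0.114, 0.0333]
tool_rot: [-3.142, -0.0, 1.683]
force: [-1.0, -0.1, -0.2]
grip_width: 0.0278
finger_force: 0.0
```

Request:
move_arm(plan=[[[0, 0, -0.3, 0, 0, 0, -0.35], [0, 0, -0.6, 0, 0, 0, -0.35], [0, 0, -0.8, 0, 0, 0, -0.35], [0, 0, -1, 0, 0, 0, -0.35], [0, 0, -1, 0, 0, 0, -0.35], [0, 0, -1, 0, 0, 0, -0.35], [0, 0, -1, 0, 0, 0, -0.35], [0, 0, -0.7, 0, 0, 0, -0.35], [0, 0, 0, 0, 0, 0, -0.35], [0, 0, 0, 0, 0, 0, 0.4]]])

```text
clock: 10.25
position: [0.4381, 0.1141, 0.1617]
tool_rot: [3.141, -0.0, 1.683]
force: [1.0, 0.0, -0.2]
grip_width: 0.041
finger_force: 0.0
```

Run:
```python
from h import *
from workcell import *
go([.4449,-.3498,.12],69.2)
s=observe();f=grab_frame("wrist")
im=f["color"][:,:,::-1].copy()
a=np.radians(6.54);ex=np.array([np.cos(a),np.sin(a),0]);ey=np.array([-ex[1],ex[0],0]);h=np.array([.5391,.1249,.052])
for d in(.100,.102):
  for p in proj(f,[h-d*ex,h-d*ex+.04*ey,h-d*ex-.04*ey],s):
    print(d,np.round(p,1)); cv2.drawMarker(im,tuple(int(i) for i in p),(0,255,255),0,8,1)
cv2.imwrite("pics/w3.png",im)
```

```text
t 10.25 pos [0.4381 0.1141 0.1617] rpy [ 1.7996e+02 -3.0000e-02  9.6440e+01] F [ 1.   0.  -0.2] w 0.041
shift shares [-23.09  -2.27   2.07] turn shares [ 0.01 -0.01  4.54] shift in final axes [-21.56   8.55   2.09]
0.1 [280.2 208. ]
0.1 [280.1 154.6]
0.1 [280.3 257.1]
0.102 [277.6 208. ]
0.102 [277.4 154.6]
0.102 [277.8 257.1]
```

View pics/w3.png

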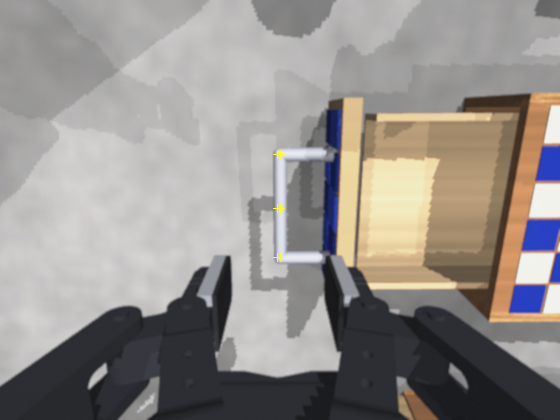

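The handle is at column 280, which puts the drawer 100–101 mm out, and it stayed there after release. Now to the tile.

Request:
move_arm(plan=[[[-0.99, -0.1, 0, 0, 0, 1, 0.4], [-1, 0, 0, 0, 0, 1, 0.4], [-0.99, 0.1, 0, 0, 0, 1, 0.4], [-0.98, 0.21, 0, 0, 0, 1, 0.4], [-0.95, 0.31, 0, 0, 0, 1, 0.4], [-0.91, 0.41, 0, 0, 0, 1, 0.4], [-0.87, 0.5, 0, 0, 0, 1, 0.4], [-0.81, 0.59, 0, 0, 0, 1, 0.4], [-0.74, 0.67, 0, 0, 0, 1, 0.4], [-0.67, 0.74, 0, 0, 0, 1, 0.4]]])

```text
clock: 11.3
position: [0.4394, -0.0867, 0.1608]
tool_rot: [-3.141, 0.001, 0.632]
force: [0.3, 0.6, 0.8]
grip_width: 0.0596
finger_force: 0.0
```

Request:
move_arm(plan=[[[-0.59, 0.81, 0, 0, 0, 1, 0.4], [-0.5, 0.87, 0, 0, 0, 1, 0.4], [-0.41, 0.91, 0, 0, 0, 1, 0.4], [-0.31, 0.95, 0, 0, 0, 1, 0.4], [-0.21, 0.98, 0, 0, 0, 1, 0.4], [-0.1, 0.99, 0, 0, 0, 1, 0.4], [0, 1, 0, 0, 0, 1, 0.4], [0.1, 0.99, 0, 0, 0, 1, 0.4], [0.2, 0.98, 0, 0, 0, 1, 0.4], [0.3, 0.95, 0, 0, 0, 0.5, 0.4]]])

```text
clock: 12.3
position: [0.4404, -0.2864, 0.1605]
tool_rot: [3.141, 0.002, -0.363]
force: [-0.4, 0.6, 0.6]
grip_width: 0.0599
finger_force: 0.0
```

Run:
```python
from h import *
go([.4449,-.3498,.12],-20.8)
```

```text
t 12.3 pos [ 0.4404 -0.2864  0.1605] rpy [ 1.7997e+02  9.0000e-02 -2.0800e+01] F [-0.4  0.6  0.6] w 0.0599
shift shares [1.34 2.89 2.03] turn shares [ 0.    0.01 -0.  ] shift in final axes [1.34 2.89 2.03]
```

Request:
move_arm(plan=[[[0.33, 0.72, 0.5, 0, 0, 0, 0.4], [0.33, 0.72, 0.5, 0, 0, 0, 0.4], [0.34, 0.72, 0.5, 0, 0, 0, 0.4], [0.34, 0.73, 0.5, 0, 0, 0, 0.4], [0, 0, 0, 0, 0, 0, 0.4], [0, 0, 0, 0, 0, 0, 0.4], [0, 0, 0, 0, 0, 0, 0.4], [0, 0, 0, 0, 0, 0, 0.4], [0, 0, 0, 0, 0, 0, 0.4], [0, 0, 0, 0, 0, 0, 0.4]]])

```text
clock: 13.3
position: [0.4458, -0.349, 0.1215]
tool_rot: [-3.141, -0.0, -0.359]
force: [0.8, -1.0, -0.2]
grip_width: 0.0597
finger_force: 0.0
```

Run:
```python
from h import *
from workcell import *
s=observe();f=grab_frame("wrist");go([.4449,-.3498,.0],-20.8)
im=f["color"][:,:,::-1].copy()
m=cv2.morphologyEx(blue(f["color"]),cv2.MORPH_CLOSE,np.ones((25,25)))
for c in cv2.findContours(m,0,1)[0]:
    if cv2.contourArea(c)<1000: continue
    r=cv2.minAreaRect(c); p=ray(f,r[0],.014,s)[0]; b=ray(f,cv2.boxPoints(r),.014,s); e=b[1]-b[0]
    print(np.round(r[0]),np.round(p,4),np.round(np.linalg.norm(np.diff(b,axis=0),axis=1),4),round(np.degrees(np.arctan2(e[1],e[0]))%90,1))
p=proj(f,[[.4449,-.3498,.014]],s)[0];cv2.drawMarker(im,tuple(int(i) for i in p),(0,255,255),0,12,1)
cv2.imwrite("pics/w4.png",im)
```

```text
t 13.35 pos [ 0.4458 -0.349   0.1214] rpy [-1.800e+02 -1.000e-02 -2.054e+01] F [-0.1 -0.5 -0.5] w 0.0599
shift shares [-0.03  0.05  6.07] turn shares [-0.   -0.    0.04] shift in final axes [-0.03  0.05  6.07]
[301. 316.] [ 0.3528 -0.3337  0.014 ] [0.0474 0.042  0.0475] 67.7
[160. 269.] [ 0.4314 -0.2446  0.014 ] [0.047 0.033 0.048] 36.6
[282. 207.] [ 0.4448 -0.3518  0.014 ] [0.0422 0.0433 0.0442] 69.3
```

View pics/w4.png

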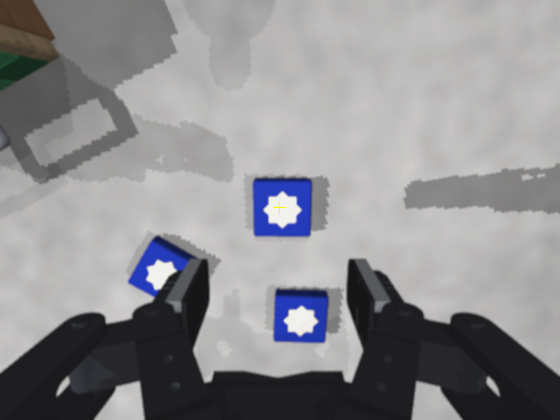

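The tile meant is at (282,207), measured at (0.4448, −0.3518), 44 mm and square to the fingers. The two others at (160,269) and (301,316) are clear of the descent.

Request:
move_arm(plan=[[[0, 0.1, 0.6, 0, 0, 0.04, 0.4], [0, 0, 0.9, 0, 0, 0, 0.4], [0, 0, 0.9, 0, 0, 0, 0.4], [0, 0, 0.9, 0, 0, 0, 0.4], [0, 0, 0.9, 0, 0, 0, 0.4], [0, 0, 0.8, 0, 0, 0, 0.4], [0, 0, 0.5, 0, 0, 0, 0.4], [0, 0, 0.3, 0, 0, 0, 0.4], [0, 0, 0.15, 0, 0, 0, 0.4], [0, 0, 0, 0, 0, 0, 0.4]]])

```text
clock: 14.35
position: [0.445, -0.3512, 0.0023]
tool_rot: [3.142, -0.0, -0.363]
force: [0.4, 0.2, -0.9]
grip_width: 0.0597
finger_force: 0.0
```

Request:
move_arm(plan=[[[0, 0, 0, 0, 0, 0, 0], [0, 0, 0, 0, 0, 0, -0.1], [0, 0, 0, 0, 0, 0, -0.3], [0, 0, 0, 0, 0, 0, -0.3], [0, 0, 0, 0, 0, 0, -0.3], [0, 0, 0, 0, 0, 0, -0.3], [0, 0, 0, 0, 0, 0, -0.3], [0, 0, 0, 0, 0, 0, -0.3], [0, 0, -0.2, 0, 0, 0, -0.3], [0, 0, -0.5, 0, 0, 0, -0.3]]], grip_force=30)

```text
clock: 15.35
position: [0.4448, -0.3509, 0.0165]
tool_rot: [-3.141, 0.001, -0.363]
force: [0.8, -0.6, -0.4]
grip_width: 0.043
finger_force: 30.8
```

Request:
move_arm(plan=[[[0, 0, -0.7, 0, 0, 0, -0.3], [0, 0, -0.9, 0, 0, 0, -0.3], [0, 0, -0.9, 0, 0, 0, -0.3], [0, 0, -0.9, 0, 0, -0.5, -0.3], [0, 0, -0.9, 0, 0, -0.8, -0.3], [0, 0, -0.9, 0, 0, -0.8, -0.3], [0, 0, -0.9, 0, 0, -0.8, -0.3], [0, 0, -0.7, 0, 0, -0.8, -0.3], [0, 0, -0.4, 0, 0, -0.8, -0.3], [0, 0, 0, 0, 0, 0, -0.3]]])

```text
clock: 16.35
position: [0.4453, -0.3516, 0.1624]
tool_rot: [3.14, -0.002, 0.109]
force: [0.6, -0.6, -1.1]
grip_width: 0.0432
finger_force: 30.8
```

Run:
```python
from h import *
go([.5406,.1251,.16],6.54)
```

```text
t 16.35 pos [ 0.4453 -0.3516  0.1624] rpy [ 1.7992e+02 -1.3000e-01  6.2600e+00] F [ 0.6 -0.6 -1.1] w 0.0432
shift shares [  7.34 -23.17   0.1 ] turn shares [ 0.01 -0.02 -0.05] shift in final axes [  7.45 -23.14   0.12]
```

Request:
move_arm(plan=[[[0.2, -0.5, 0, 0, 0, -0.05, -0.3], [0.3, -0.9, 0, 0, 0, 0, -0.3], [0.3, -0.95, 0, 0, 0, 0, -0.3], [0.3, -0.95, 0, 0, 0, 0, -0.3], [0.3, -0.95, 0, 0, 0, 0, -0.3], [0.3, -0.95, 0, 0, 0, 0, -0.3], [0.3, -0.95, 0, 0, 0, 0, -0.3], [0.3, -0.95, 0, 0, 0, 0, -0.3], [0.3, -0.95, 0, 0, 0, 0, -0.3], [0.3, -0.95, 0, 0, 0, 0, -0.3]]])

```text
clock: 17.35
position: [0.482, -0.164, 0.1599]
tool_rot: [-3.141, 0.001, 0.111]
force: [0.6, -0.5, -0.5]
grip_width: 0.0432
finger_force: 30.8
```

Request:
move_arm(plan=[[[0.3, -0.95, 0, 0, 0, 0, -0.3], [0.3, -0.95, 0, 0, 0, 0, -0.3], [0.3, -0.95, 0, 0, 0, 0, -0.3], [0.3, -0.95, 0, 0, 0, 0, -0.3], [0.3, -0.95, 0, 0, 0, 0, -0.3], [0.3, -0.95, 0, 0, 0, 0, -0.3], [0.3, -0.95, 0, 0, 0, 0, -0.3], [0.3, -0.95, 0, 0, 0, 0, -0.3], [0.3, -0.95, 0, 0, 0, 0, -0.3], [0.3, -0.95, 0, 0, 0, 0, -0.3]]])

```text
clock: 18.35
position: [0.5198, 0.0314, 0.1599]
tool_rot: [3.141, 0.001, 0.111]
force: [-0.0, -0.6, -0.2]
grip_width: 0.0433
finger_force: 30.8
```

Request:
move_arm(plan=[[[0.3, -0.95, 0, 0, 0, 0, -0.3], [0.3, -0.95, 0, 0, 0, 0, -0.3], [0.3, -0.95, 0, 0, 0, 0, -0.3], [0.3, -0.9, 0, 0, 0, 0, -0.3], [0.2, -0.5, 0, 0, 0, 0, -0.3], [0, 0, 0, 0, 0, 0, -0.3], [0, 0, 0, 0, 0, 0, -0.3], [0, 0, 0, 0, 0, 0, -0.3], [0, 0, 0, 0, 0, 0, -0.3], [0, 0, 0, 0, 0, 0, -0.3]]])

```text
clock: 19.35
position: [0.5386, 0.1169, 0.1604]
tool_rot: [-3.142, -0.0, 0.112]
force: [-0.5, -0.9, -0.4]
grip_width: 0.0435
finger_force: 30.8
```

Run:
```python
from h import *
from workcell import *
go([.5406,.1251,.022],6.54)
s=observe();f=grab_frame("wrist");im=f["color"][:,:,::-1].copy()
a=np.radians(6.54);ex=np.array([np.cos(a),np.sin(a),0]);ey=np.array([-ex[1],ex[0],0]);b=np.array([.4393,.1135,0])+.052*ex
P=[b+i*ex+j*ey+[0,0,.02] for i in(0,.102) for j in(-.063,.063)]+[b+.05*ex+[0,0,.02]]
for p in proj(f,P,s):cv2.drawMarker(im,tuple(int(i) for i in p),(0,255,255),0,12,1)
cv2.imwrite("pics/w5.png",im)
```

```text
t 19.35 pos [0.5386 0.1169 0.1604] rpy [-180.     -0.      6.44] F [-0.5 -0.9 -0.4] w 0.0435
shift shares [ 0.15 -0.4   6.92] turn shares [-0.   -0.   -0.02] shift in final axes [ 0.15 -0.4   6.92]
```

View pics/w5.png

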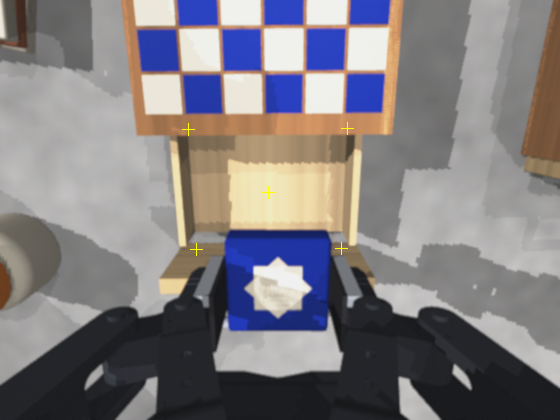

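The tile is held flat with its star up at (278,285). The floor markers match the drawer, whose centre is at (268,193), so I lower it.

Request:
move_arm(plan=[[[0.15, -0.4, 0, 0, 0, 0, -0.3], [0, 0, 0.5, 0, 0, 0, -0.3], [0, 0, 0.7, 0, 0, 0, -0.3], [0, 0, 0.7, 0, 0, 0, -0.3], [0, 0, 0.7, 0, 0, 0, -0.3], [0, 0, 0.7, 0, 0, 0, -0.3], [0, 0, 0.7, 0, 0, 0, -0.3], [0, 0, 0.6, 0, 0, 0, -0.3], [0, 0, 0.4, 0, 0, 0, -0.3], [0, 0, 0, 0, 0, 0, -0.3]]])

```text
clock: 20.4
position: [0.5403, 0.1255, 0.0593]
tool_rot: [3.141, 0.001, 0.113]
force: [-0.4, 0.4, -0.6]
grip_width: 0.0431
finger_force: 30.8
```

Request:
move_arm(plan=[[[0, 0, 0.4, 0, 0, 0, -0.3], [0, 0, 0.4, 0, 0, 0, -0.3], [0, 0, 0.4, 0, 0, 0, -0.3], [0, 0, 0.3, 0, 0, 0, -0.3], [0, 0, 0.2, 0, 0, 0, -0.3], [0, 0, 0.1, 0, 0, 0, -0.3], [0, 0, 0.05, 0, 0, 0, -0.3], [0, 0, 0, 0, 0, 0, -0.3], [0, 0, 0, 0, 0, 0, -0.3], [0, 0, 0, 0, 0, 0, -0.3]]])

```text
clock: 21.4
position: [0.5408, 0.1258, 0.0235]
tool_rot: [-3.142, -0.0, 0.113]
force: [-1.1, -0.1, -0.9]
grip_width: 0.0427
finger_force: 30.8
```

Request:
move_arm(plan=[[[0, 0, 0.05, 0, 0, 0, -0.3], [0, 0, 0, 0, 0, 0, -0.3], [0, 0, 0, 0, 0, 0, 0.1], [0, 0, 0, 0, 0, 0, 0.2], [0, 0, 0, 0, 0, 0, 0.35], [0, 0, 0, 0, 0, 0, 0.35], [0, 0, 0, 0, 0, 0, 0.35], [0, 0, 0, 0, 0, 0, 0.35], [0, 0, -0.3, 0, 0, 0, 0.35], [0, 0, -0.5, 0, 0, 0, 0.35]]])

```text
clock: 22.4
position: [0.5404, 0.1255, 0.0386]
tool_rot: [3.141, 0.001, 0.113]
force: [-0.6, -0.3, -0.6]
grip_width: 0.0576
finger_force: 0.0
```

Request:
move_arm(plan=[[[0, 0, -0.8, 0, 0, 0, 0.35], [0, 0, -0.8, 0, 0, 0, 0.35], [0, 0, -0.8, 0, 0, 0, 0.35], [0, 0, -0.8, 0, 0, 0, 0.35], [-0.7, 0, -0.8, 0, 0, 0, 0.35], [-0.7, 0, -0.8, 0, 0, 0, 0.35], [-0.7, 0, -0.8, 0, 0, 0, 0.35], [-0.7, 0, -0.8, 0, 0, 0, 0.35], [-0.7, 0, -0.5, 0, 0, 0, 0.35], [0, 0, 0, 0, 0, 0, 0.35]]])

```text
clock: 23.4
position: [0.4705, 0.118, 0.178]
tool_rot: [-3.14, -0.001, 0.113]
force: [0.6, 0.1, 0.9]
grip_width: 0.0575
finger_force: 0.0
```

Run:
```python
from h import *
from workcell import *
s=observe();f=grab_frame("wrist");im=f["color"][:,:,::-1].copy()
go([.4393,.1135,.033],6.54)
a=np.radians(6.54);ex=np.array([np.cos(a),np.sin(a),0]);ey=np.array([-ex[1],ex[0],0])
h=np.array([.5391,.1249,.052])
m=cv2.morphologyEx(blue(f["color"]),cv2.MORPH_CLOSE,np.ones((25,25)))
for c in cv2.findContours(m,0,1)[0]:
    if 800<cv2.contourArea(c)<15000:
        r=cv2.minAreaRect(c);p=ray(f,r[0],.034,s)[0];print(np.round(r[0]),np.round(p,4),np.round(r[1]))
for d in(.098,.100,.102):
  for p in proj(f,[h-d*ex+j*ey for j in(-.04,.04)],s):print(d,np.round(p,1));cv2.drawMarker(im,tuple(int(i) for i in p),(0,255,255),0,8,1)
cv2.imwrite("pics/w6.png",im)
```

```text
t 23.45 pos [0.4712 0.1183 0.1773] rpy [-1.7992e+02 -7.0000e-02  6.5200e+00] F [-0.7 -0.9  0.1] w 0.0579
shift shares [-1.62  0.07  7.21] turn shares [-0.01 -0.01 -0.  ] shift in final axes [-1.61  0.06  7.21]
[278. 110.] [0.5395 0.1256 0.034 ] [54. 53.]
0.098 [328.4 235.1]
0.098 [230.7 235.4]
0.1 [328.3 237.4]
0.1 [230.8 237.6]
0.102 [328.2 239.7]
0.102 [230.9 239.9]
```

View pics/w6.png

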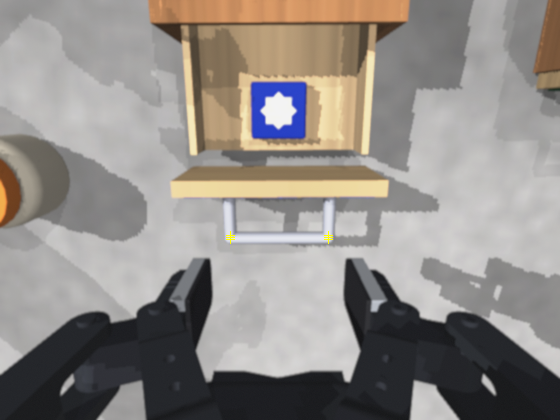

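The tile lies flat in the drawer, star up at (278,110). The handle is at row 238, so the drawer is still 100–101 mm out, as it was when released at the stop. The gripper is clear of everything.

```bash
python3 -c "
from workcell import *
print(job_done())"
```

```text
the job is handed in; nothing more can be done
None
```

I handed the job in after about 23 s: the blue drawer is out about 100 mm against its stop, where the pull rose from 5 N to 42 N, and the farthest blue tile lies flat inside it, star up; the arm never went near the green drawer, bottle or stack and only passed high near the tub, and the judge's result was not shown.

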